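# Sort microscope optics into their trays

### The job

The microscope parts have been left mixed up on the bench: stand the two objectives one in each square bay of the two-bay tray, the two eyepieces one in each round well of the two-well tray, and the filter cube in the single square tray, all the same way up as they stand now and resting on the tray floor. They are delicate optics, so set each one down rather than dropping it, and do not shift or tip the amber bottle and the white-capped jar that stand among them.

Things in the scene. Friction and masses are not known exactly. Their poses are not given: they have to be found in the camera images.
- objective_a_c (a point): microscope objective standing lens up: round steel barrel, 60 mm tall; diameter 22 mm for the lowest 5 mm, 28 mm from 5 to 44 mm up, then a cone to a 16 mm nose; about 130 g. Point on its axis, half-way up (30 mm above its foot); z axis up its own axis. The two objectives are alike and interchangeable
- objective_b_c (a point): microscope objective standing lens up: round steel barrel, 60 mm tall; diameter 22 mm for the lowest 5 mm, 28 mm from 5 to 44 mm up, then a cone to a 16 mm nose; about 130 g. Point on its axis, half-way up (30 mm above its foot); z axis up its own axis. The two objectives are alike and interchangeable
- eyepiece_a_c (a point): microscope eyepiece standing tube down: lower 22 mm an aluminium tube of diameter 30 mm, above it a black head of diameter 38 mm from 22 to 50 mm up, with a rubber eye cup to 54 mm; about 80 g. Point on its axis, half-way up (27 mm above its foot); z axis up its own axis. The two eyepieces are alike and interchangeable
- eyepiece_b_c (a point): microscope eyepiece standing tube down: lower 22 mm an aluminium tube of diameter 30 mm, above it a black head of diameter 38 mm from 22 to 50 mm up, with a rubber eye cup to 54 mm; about 80 g. Point on its axis, half-way up (27 mm above its foot); z axis up its own axis. The two eyepieces are alike and interchangeable
- filter_cube_c (a point): filter cube: dark metal block 40 mm (its x) by 30 mm (its y) by 42 mm tall, a round amber window in each small side face and a round glass on top; about 90 g. Point at its centre, 21 mm above its foot; z axis up
- bay_tray: fixed oblong grey plastic tray with two square bays side by side along its y axis, for the objectives. Outside 58 mm (x) by 112 mm (y) by 16 mm high, walls and divider 4 mm, floor 4 mm thick (inner floor at z = 4 mm); each bay is about 50 mm square, bay centres at y = +27 and -27 mm. Origin at the centre of its underside, z up
- well_tray: fixed oblong grey plastic tray with two round wells side by side along its y axis, for the eyepieces. Outside 60 mm (x) by 124 mm (y) by 16 mm high; wells of 54 mm inner diameter, rims 3 mm thick, floor 4 mm thick (inner floor at z = 4 mm), well centres at y = +32 and -32 mm. Origin at the centre of its underside, z up
- cube_tray: fixed square grey plastic tray with a single bay, for the filter cube. Outside 68 mm square by 16 mm high, walls 4 mm, floor 4 mm thick (inner floor at z = 4 mm), bay 60 mm square. Origin at the centre of its underside, z up
- oil_bottle: bystander: small amber glass bottle with a black cap, diameter 28 mm, 66 mm tall, loose and light. Origin at the centre of its underside
- specimen_jar: bystander: small glass jar with a white cap, diameter 44 mm, 52 mm tall, loose. Origin at the centre of its underside
Mind the look-alikes: they are no part of the job. Leave any yellow look-alike of the cube_tray alone.

How it is judged:
At the end, for the whole second after the job is handed in: One objective stands in each square bay, one eyepiece in each round well and the filter cube in the single square tray: each within 16 mm (cube 17 mm) of its bay's centre along the tray's x and y axes, on the tray floor within 4 mm in height, upright within 0.15 rad, released and at rest ((((x of objective_a_c in the frame of bay_tray between -0.016 and 0.016 m and y of objective_a_c in the frame of bay_tray between 0.011 and 0.043 m and z of objective_a_c in the frame of bay_tray between 0.03 and 0.038 m) and (x of objective_b_c in the frame of bay_tray between -0.016 and 0.016 m and y of objective_b_c in the frame of bay_tray between -0.043 and -0.011 m and z of objective_b_c in the frame of bay_tray between 0.03 and 0.038 m)) or ((x of objective_a_c in the frame of bay_tray between -0.016 and 0.016 m and y of objective_a_c in the frame of bay_tray between -0.043 and -0.011 m and z of objective_a_c in the frame of bay_tray between 0.03 and 0.038 m) and (x of objective_b_c in the frame of bay_tray between -0.016 and 0.016 m and y of objective_b_c in the frame of bay_tray between 0.011 and 0.043 m and z of objective_b_c in the frame of bay_tray between 0.03 and 0.038 m))) and (((x of eyepiece_a_c in the frame of well_tray between -0.016 and 0.016 m and y of eyepiece_a_c in the frame of well_tray between 0.016 and 0.048 m and z of eyepiece_a_c in the frame of well_tray between 0.027 and 0.035 m) and (x of eyepiece_b_c in the frame of well_tray between -0.016 and 0.016 m and y of eyepiece_b_c in the frame of well_tray between -0.048 and -0.016 m and z of eyepiece_b_c in the frame of well_tray between 0.027 and 0.035 m)) or ((x of eyepiece_a_c in the frame of well_tray between -0.016 and 0.016 m and y of eyepiece_a_c in the frame of well_tray between -0.048 and -0.016 m and z of eyepiece_a_c in the frame of well_tray between 0.027 and 0.035 m) and (x of eyepiece_b_c in the frame of well_tray between -0.016 and 0.016 m and y of eyepiece_b_c in the frame of well_tray between 0.016 and 0.048 m and z of eyepiece_b_c in the frame of well_tray between 0.027 and 0.035 m))) and x of filter_cube_c in the frame of cube_tray between -0.017 and 0.017 m and y of filter_cube_c in the frame of cube_tray between -0.017 and 0.017 m and z of filter_cube_c in the frame of cube_tray between 0.021 and 0.029 m and angle between each of objective_a_c, objective_b_c, eyepiece_a_c, eyepiece_b_c, filter_cube_c's own z axis and vertical below 0.15 rad and linear speed of each of objective_a, objective_b, eyepiece_a, eyepiece_b, filter_cube below 0.02 m/s); the robot touches nothing.
It fails at once if an optic is dropped (moves faster than 0.6 m/s, some 18 mm of free fall, out of the fingers) ((linear speed of objective_a above 0.6 m/s and contact force between objective_a and the fingers below 0.01 N) or (linear speed of objective_b above 0.6 m/s and contact force between objective_b and the fingers below 0.01 N) or (linear speed of eyepiece_a above 0.6 m/s and contact force between eyepiece_a and the fingers below 0.01 N) or (linear speed of eyepiece_b above 0.6 m/s and contact force between eyepiece_b and the fingers below 0.01 N) or (linear speed of filter_cube above 0.6 m/s and contact force between filter_cube and the fingers below 0.01 N)).
It fails at once if the amber bottle is shifted by more than 20 mm or tipped (distance of oil_bottle from where it was at the start of the episode above 0.02 m or angle between oil_bottle's own z axis and vertical above 0.3 rad).
It fails at once if the specimen jar is shifted by more than 20 mm or tipped (distance of specimen_jar from where it was at the start of the episode above 0.02 m or angle between specimen_jar's own z axis and vertical above 0.3 rad).
It also fails if it takes over 115 s, if anything falls off the work surface, if the arm or the gripper's body presses on something with over 40 N, if the wrist force passes 120 N, or if a joint passes its speed limit or range.

### The arm

A 6-joint arm with a two-finger parallel gripper is mounted at the origin on the work surface. World frame = base frame: x ahead of the robot, y to its left, z up, the work surface at z = 0. Lengths are in m, angles in rad, forces in N, time in s.
With the tool pointing down it reaches from about 0.425 to 0.95 m from the base axis. Payload 3.5 kg.
Tool frame: the origin (TCP) lies on the centre line of the jaws, within the pads' length; the fingertips stand 14 mm ahead of it and the grasp point (between the pads) lies 5 mm behind it (tips_ahead is the distance from the TCP to the fingertips, in m); y points along the fingers, z is the direction in which the jaws open and shut, and the axes are right-handed (so a half turn about y gives the same grasp; the last joint's range is limited). The gripper opens to 85 mm and grips with 20 to 120 N. Pads are 22 mm wide; open, the fingers measure 114 mm over their backs; the gripper's body (76 mm by 85 mm) begins 54 mm behind the grasp point. The pads swing forward as they close: fully open they stand 13 mm farther back than shut.
Start: joints at [0.966, 0.286, 1.577, -0, 1.279, -0.15], TCP at [0.296, 0.606, 0.245] pointing down, gripper open.
Joint ranges: [-2.77, 2.77], [-0.9, 2.22], [0.21, 2.48], [-1.53, 4.67], [0.24, 2.81], [-2.84, 2.84]. Speed limits (rad/s): [2.79, 2.79, 3.14, 3.14, 3.14, 3.14].

### API

Orientations are given as a unit quaternion [x, y, z, w].
In Python, from plant import get_state, read_camera, sign_off, tips_ahead gives the robot as it stands.
- The arm moves only by the tool send_rows, never from a script. Its argument "plan" is a list of rows, each a list of 2 entries, a list of its own where there are three numbers: the shift along the tool's x, y, z in units of 12 cm (1.0 is 12 cm), then the turn, a rotation vector about the tool's x, y, z in units of 360 degrees (1.0 is 360 degrees). In form: [[[tx, ty, tz], [rx, ry, rz]], ...]. A call has 1 to 12 rows; each row shifts and turns the commanded pose from where the row before left it, along the tool's axes as they then stand; what a row does not reach is not made up. A row lasts 1/10 s, in which the tool goes at most 50 mm and 8.59 degrees, less where a joint would pass 70% of its speed; a pose out of reach is approached as far as the arm can. A call with a number of a shift or a turn outside -1 to 1 is refused whole. A call with a gripper value outside its range is refused whole. "gripper" is the closure, from 0 (fully open) to 1 (shut), set as the call begins (left out, the last holds). The fingers move at their own pace and stop on an object; "grip_force" is the grip in N (left out, the last holds). Time passes only in rows, so rows that do not move let the fingers close. It gives the time, the measured TCP pose, the force and the opening at its end, in the units of the state.
- get_state(): the state, without advancing time (a new reading comes with each control period).
- read_camera(name): name is "side" or "top"; returns a dict with "img" (480x640x3 uint8, blue, green, red), "fx", "fy", "cx", "cy" (pixels), "D" ([k1, k2, p1, p2, k3] as OpenCV has them; the pictures are not rectified), "world_from_camera" (4x4, takes a point from camera to world coordinates). Camera axes: x right, y down, z forward; pixel columns grow to the right and rows downward; lengths in m; the calibration is good to about 2 mm. A picture is of the moment at which its call begins. There is no depth.
- sign_off(): hands the job in, once; it reports no verdict.
The state is a dict: "time": time; "qpos": joint angles; "dq": joint speeds; "joint_efforts": joint torques, N m; "eef_pos": TCP position; "tcp_rot": TCP orientation; "contact_force": force on the tool from outside, world axes, zero at the start; "wrist_torque": the same for the moment, N m; "opening": opening from 0.0 (shut) to 1.0 (fully open).
Only numpy, scipy, OpenCV 4.12 (cv2) and the standard library are available. Lean on these libraries where they do the work, as an engineer would, in place of code of your own. Each camera call takes 0.05 s, during which the arm holds its last target. There are 200 camera calls.

## Working session

There is one attempt and no reset: what is moved stays moved. The work goes in short steps, Python scripts to look and compute and a tool call to move; the robot and the scene stay as the last step left them, time stands still between calls to the robot, and variables do not carry over. Pictures are saved under pics/ and viewed, about 12 in all and at most 16, crops included, and the job is handed in when it is done.

Besides the shell and the picture viewer there is one more tool, called after "Emit:" as name(argument=value, ...), one argument or row to a line, values as JSON. send_rows: Moves the arm, as the interface text tells. Its arguments: {"type":"object","properties":{"plan":{"type":"array"},"gripper":{"type":"number"},"grip_force":{"type":"number"}},"required":["plan"]}

```bash
mkdir -p pics; ls
python3 - <<'E'
from plant import *
import cv2
s=get_state(); print({k:s[k] for k in('time','eef_pos','tcp_rot','opening','contact_force')},tips_ahead)
for n in('top','side'):
    c=read_camera(n); cv2.imwrite(f'pics/{n}0.png',c['img']); print(n,c['fx'],c['cx'],c['cy'],c['D'],c['world_from_camera'])
E
```

```text
pics
{'time': 0.0, 'eef_pos': array([0.29614438, 0.60587065, 0.24393376]), 'tcp_rot': array([ 0.68968545, -0.15972534,  0.15911571, -0.68811626]), 'opening': 1.0023991813995232, 'contact_force': array([ 0.22950215,  0.02643346, -0.14017472])} 0.014
top 480.48734331310703 315.5364144340569 241.34391820372133 [-0.0394059  0.         0.         0.         0.       ] [[ 0.01503476 -0.99224394  0.12339336  0.37377898]
 [-0.99972517 -0.01713746 -0.01599692  0.00577908]
 [ 0.01798749 -0.12311893 -0.99222889  1.12437084]
 [ 0.          0.          0.          1.        ]]
side 558.7343243479578 326.3210059369982 239.3410858856655 [-0.14996409  0.          0.          0.          0.        ] [[ 0.99787368 -0.04928937  0.04264597  0.4629232 ]
 [-0.06446054 -0.64953117  0.75759759 -0.765146  ]
 [-0.00964162 -0.75873567 -0.65132728  0.71803323]
 [ 0.          0.          0.          1.        ]]
```

View pics/top0.png

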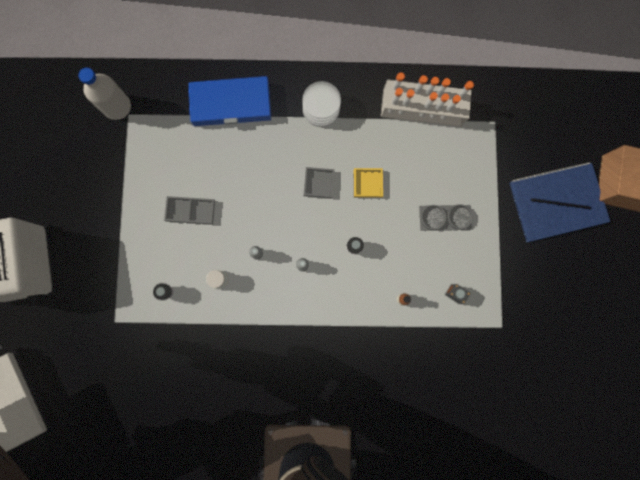

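View pics/side0.png

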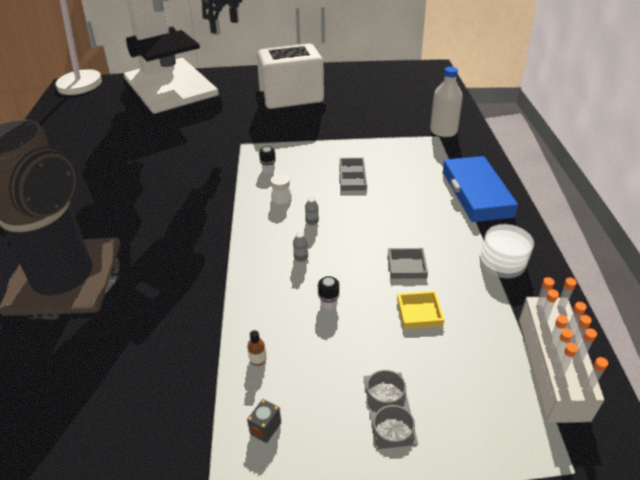

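Top view: objectives at (256,252) and (303,264), eyepieces at (162,291) and (355,245), cube at (458,294), bay tray (190,211), well tray (446,217), grey cube tray (322,183). Not to be taken for targets: yellow tray (369,183), white-capped jar (215,279), amber bottle (404,299). Now I'll check these in close crops.

Run:
```python
import cv2
i=cv2.imread('pics/top0.png')
def crop(n,x,y,w,h,s):
    c=cv2.convertScaleAbs(cv2.resize(i[y:y+h,x:x+w],None,fx=s,fy=s,interpolation=cv2.INTER_CUBIC),alpha=1.5,beta=10)
    for k in range(0,w,10):
        cv2.line(c,(k*s,0),(k*s,6 if k%50 else 20),(0,0,255),1)
        if k%20==0: cv2.putText(c,str(x+k),(k*s,16),0,.4,(0,0,255))
    for k in range(0,h,10):
        cv2.line(c,(0,k*s),(6,k*s),(0,0,255),1)
        if k%20==0: cv2.putText(c,str(y+k),(8,k*s+4),0,.4,(0,0,255))
    cv2.imwrite(n,c)
crop('pics/c1.png',145,160,200,150,4)
crop('pics/c2.png',290,160,200,150,4)
```

```text
(no output)
```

View pics/c1.png

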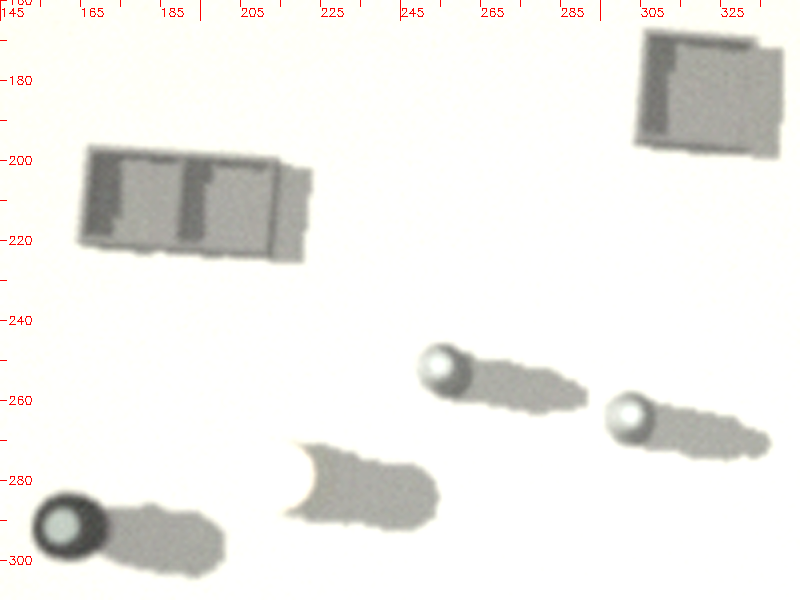

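View pics/c2.png

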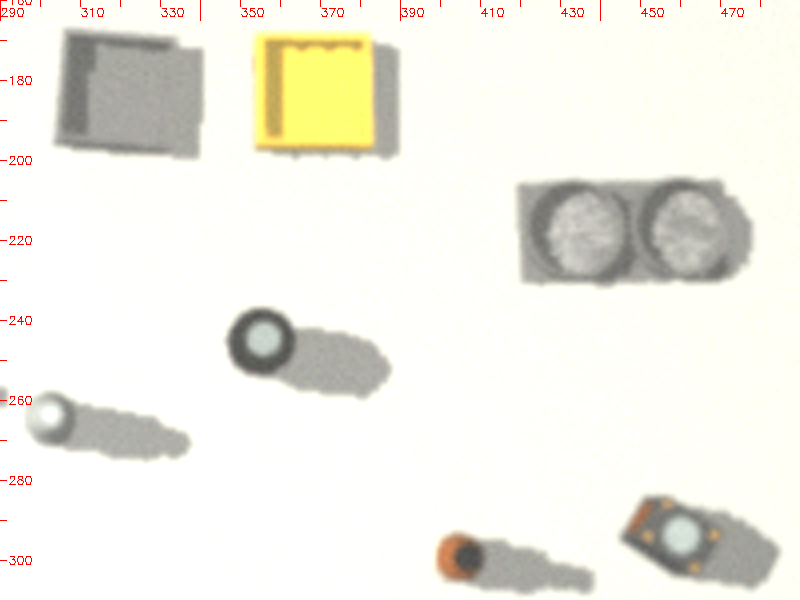

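The crops show each item clearly. The grey single tray is beside the yellow look-alike, and the cube's long axis runs down-right. Next I'll project these pixels to world positions.

```bash
cat > h.py <<'E'
from plant import *
import numpy as np, cv2
from scipy.spatial.transform import Rotation as R
np.set_printoptions(precision=4,suppress=True)
def w(c,uv,z):
    K=np.array([[c['fx'],0,c['cx']],[0,c['fy'],c['cy']],[0,0,1.]])
    p=cv2.undistortPoints(np.array([[uv]],float),K,np.array(c['D']))[0,0]
    T=c['world_from_camera'];d=T[:3,:3]@[p[0],p[1],1];o=T[:3,3]
    return (o+d*(z-o[2])/d[2])[:2]
def shift(target):
    "tool-frame shift in units of 12cm from current pose to target"
    s=get_state();return R.from_quat(s['tcp_rot']).inv().apply(np.array(target)-s['eef_pos'])/.12
E
python3 - <<'E'
from h import *
t=read_camera('top');s=read_camera('side')
for n,uv,z in [('objA sil',(256.5,252.8),.04),('objA nose',(254.5,251.5),.06),('objB sil',(302.8,264.5),.04),('objB nose',(302.8,263.2),.06),
 ('E1 lens',(160.5,291.5),.052),('E1 sil',(162.3,291.8),.045),('E2 lens',(355.8,244.8),.052),('E2 sil',(355.5,245.3),.045),('cube',(460.5,294),.042),
 ('bottle',(406.5,299),.066),('jar',(215.5,279),.052)]: print(n,w(t,uv,z))
for n,uv,z in [('objA',(311,202),.058),('objB',(300,240),.058),('E1',(267,153),.05),('E2',(329,285),.05),('cube',(264,411),.042),('cubetray',(407,252),.016),('w1',(386,387),.016),('w2',(393,424),.016),('bottle',(254,336),.066),('jar',(281,182),.052)]:print('side',n,w(s,uv,z))
b=np.array([w(t,p,.016) for p in [(167,196.5),(214.5,199.5),(213,224.3),(164.8,220.8)]])
print('bay',b,b.mean(0),[np.linalg.norm(b[i]-b[i-1]) for i in range(4)])
b=np.array([w(t,p,.016) for p in [(306.5,167.5),(334.3,169.5),(332,198),(303.8,196)]])
print('cubetray',b.mean(0),[np.linalg.norm(b[i]-b[i-1]) for i in range(4)])
print('wells',w(t,(435,218),.016),w(t,(462.5,217.5),.016))
print('cube long',w(t,(452,294.2),.042)-w(t,(463.7,302),.042), 'short',w(t,(452,294.2),.042)-w(t,(457,286),.042))
st=get_state();print(R.from_quat(st['tcp_rot']).as_matrix(),st['time'])
E
```

```text
objA sil [0.4802 0.1216]
objA nose [0.4811 0.124 ]
objB sil [0.4554 0.0163]
objB nose [0.4568 0.0161]
E1 lens [0.3891 0.3306]
E1 sil [0.3886 0.3287]
E2 lens [ 0.5009 -0.1023]
E2 sil [ 0.5005 -0.1023]
cube [ 0.3941 -0.3413]
bottle [ 0.3811 -0.2132]
jar [0.4189 0.2097]
side objA [0.4833 0.1175]
side objB [0.4584 0.0044]
side E1 [0.3924 0.3207]
side E2 [ 0.5036 -0.1058]
side cube [ 0.3975 -0.3369]
side cubetray [0.6579 0.0035]
side w1 [ 0.5757 -0.2918]
side w2 [ 0.5769 -0.3548]
side bottle [ 0.3829 -0.221 ]
side jar [0.424  0.2001]
bay [[0.6117 0.3384]
 [0.6064 0.2264]
 [0.5475 0.2275]
 [0.5538 0.3403]] [0.5799 0.2832] [np.float64(0.05790332488849714), np.float64(0.11205045445016257), np.float64(0.05893248496941395), np.float64(0.11305687082608827)]
cubetray [ 0.6514 -0.0185] [np.float64(0.06927633598606625), np.float64(0.0661181315388923), np.float64(0.06923839289050918), np.float64(0.06651919909837503)]
wells [ 0.5719 -0.2927] [ 0.5743 -0.3583]
cube long [0.0172 0.0264] short [-0.0186  0.0118]
[[ 0.8983 -0.0009  0.4393]
 [-0.4393 -0.0013  0.8983]
 [-0.0002 -1.     -0.0015]] 0.2
```

Emit:
send_rows(
  plan=[
    [[0,0,0],[0,0.0222,0]],
    [[0,0,0],[0,0.0222,0]],
    [[0,0,0],[0,0.0222,0]],
    [[0,0,0],[0,0.0222,0]],
    [[0,0,0],[0,0.0222,0]],
    [[0,0,0],[0,0.0222,0]],
    [[0,0,0],[0,0.0222,0]],
    [[0,0,0],[0,0.0222,0]],
    [[0,0,0],[0,0,0]],
  ],
  gripper=0,
  grip_force=40,
)

```text
time: 1.1
eef_pos: [0.2964, 0.6063, 0.245]
tcp_rot: [0.5, -0.5, 0.5, -0.5]
contact_force: [-0.2, 0.9, 0.4]
opening: 1.002
```

Emit:
send_rows(
  plan=[
    [[0.23,0.1,0.08],[0,0,0]],
    [[0.23,0.1,0.08],[0,0,0]],
    [[0.23,0.1,0.08],[0,0,0]],
    [[0.23,0.1,0.08],[0,0,0]],
    [[0.23,0.1,0.08],[0,0,0]],
    [[0.23,0.1,0.08],[0,0,0]],
    [[0.23,0.1,0.08],[0,0,0]],
    [[0.23,0.1,0.08],[0,0,0]],
    [[0.23,0.1,0.08],[0,0,0]],
    [[0.23,0.1,0.06],[0,0,0]],
    [[0,0,0],[0,0,0]],
    [[0,0,0],[0,0,0]],
  ],
)

```text
time: 2.3
eef_pos: [0.3902, 0.3301, 0.1253]
tcp_rot: [0.5, -0.5, 0.5, -0.5]
contact_force: [0.3, 1.0, 0.2]
opening: 0.998
```

Run:
```python
from h import *
s=get_state();print(s['time'],s['eef_pos'],R.from_quat(s['tcp_rot']).as_matrix(),s['qpos'],shift([.3889,.3295,.031]))
a=read_camera('top')['img'][200:350,100:260];b=read_camera('side')['img'][80:280,190:360]
cv2.imwrite('pics/e1.png',np.hstack([cv2.resize(a,(400,375)),cv2.resize(b,(400,375))]))
```

```text
2.3 [0.3902 0.3301 0.1253] [[ 0.0006 -0.0004  1.    ]
 [-1.      0.0002  0.0006]
 [-0.0002 -1.     -0.0004]] [0.5033 0.0615 2.07   0.0004 1.0103 0.5025] [ 0.0056  0.7856 -0.0106]
```

View pics/e1.png

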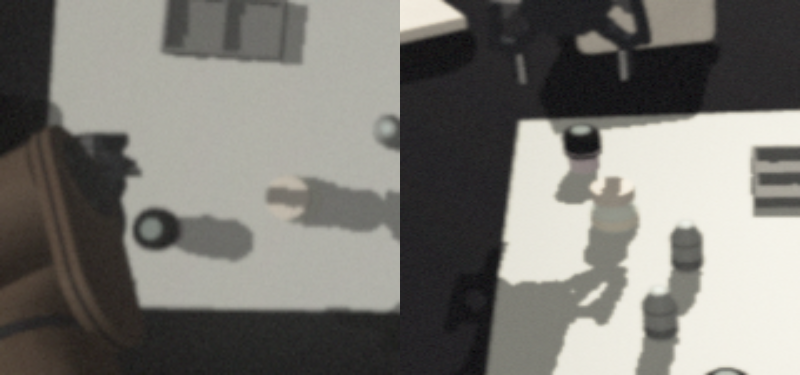

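```bash
cat >> h.py <<'E'
def px(c,P):
    K=np.array([[c['fx'],0,c['cx']],[0,c['fy'],c['cy']],[0,0,1.]]);T=np.linalg.inv(c['world_from_camera'])
    return cv2.projectPoints(np.array([P],float),cv2.Rodrigues(T[:3,:3])[0],T[:3,3],K,np.array(c['D']))[0][0,0]
E
python3 - <<'E'
from h import *
s=get_state();t=read_camera('top');d=read_camera('side');p=s['eef_pos']
for dx in(-.0425,.0425):
  print([px(c,p+[dx,0,-.014+.013*0]) for c in(t,d)])
print(s['time'],p)
for f in('E1',):print([px(d,[.389,.3297,.05]),px(t,[.389,.3297,.05]),px(d,[.389,.3297,0])])
E
```

```text
[array([150.4996, 310.7588]), array([244.8786, 127.4337])]
[array([152.6917, 270.0192]), array([283.3798, 125.6214])]
2.4 [0.3904 0.3313 0.1261]
[array([265.5804, 150.9685]), array([161.1917, 291.5823]), array([267.2256, 169.375 ])]
```

The gripper projection agrees with both views, and eyepiece 1 lies between the fingers. I'll descend and grip.

Emit:
send_rows(
  plan=[
    [[0.02,0.16,-0.01],[0,0,0]],
    [[0,0.16,0],[0,0,0]],
    [[0,0.16,0],[0,0,0]],
    [[0,0.16,0],[0,0,0]],
    [[0,0.14,0],[0,0,0]],
    [[0,0,0],[0,0,0]],
    [[0,0,0],[0,0,0]],
  ],
)

```text
time: 3.2
eef_pos: [0.3889, 0.3287, 0.0321]
tcp_rot: [-0.5, 0.5, -0.5, 0.5]
contact_force: [-0.3, 0.1, 0.3]
opening: 1.001
```

Emit:
send_rows(
  plan=[
    [[0,0,0],[0,0,0]],
    [[0,0,0],[0,0,0]],
    [[0,0,0],[0,0,0]],
    [[0,0,0],[0,0,0]],
    [[0,0,0],[0,0,0]],
    [[0,0,0],[0,0,0]],
    [[0,0,0],[0,0,0]],
    [[0,0,0],[0,0,0]],
    [[0,0,0],[0,0,0]],
    [[0,0,0],[0,0,0]],
  ],
  gripper=1,
  grip_force=40,
)

```text
time: 4.2
eef_pos: [0.3896, 0.3284, 0.0327]
tcp_rot: [-0.499, 0.5, -0.5, 0.501]
contact_force: [-0.8, 0.1, 5.3]
opening: 0.433
```

Gripped at 0.433 of full opening (37 mm), which matches the 38 mm head. I'll lift it.

Emit:
send_rows(
  plan=[
    [[0,-0.1,0],[0,0,0]],
    [[0,-0.15,0],[0,0,0]],
    [[0,-0.2,0],[0,0,0]],
    [[0,-0.2,0],[0,0,0]],
    [[0,-0.15,0],[0,0,0]],
    [[0,0,0],[0,0,0]],
  ],
)

```text
time: 4.8
eef_pos: [0.3904, 0.3288, 0.1308]
tcp_rot: [-0.498, 0.499, -0.501, 0.502]
contact_force: [0.5, -0.1, -1.2]
opening: 0.433
```

Emit:
send_rows(
  plan=[
    [[0.26,0,0.076],[0,0,0]],
    [[0.26,0,0.076],[0,0,0]],
    [[0.26,0,0.076],[0,0,0]],
    [[0.26,0,0.076],[0,0,0]],
    [[0.26,0,0.076],[0,0,0]],
    [[0.26,0,0.076],[0,0,0]],
    [[0.26,0,0.076],[0,0,0]],
    [[0.26,0,0.076],[0,0,0]],
    [[0.26,0,0.076],[0,0,0]],
    [[0.26,0,0.076],[0,0,0]],
  ],
)

```text
time: 5.8
eef_pos: [0.4793, 0.0148, 0.1263]
tcp_rot: [-0.5, 0.501, -0.499, 0.5]
contact_force: [1.5, 0.1, -0.8]
opening: 0.427
```

Emit:
send_rows(
  plan=[
    [[0.26,0,0.076],[0,0,0]],
    [[0.26,0,0.076],[0,0,0]],
    [[0.26,0,0.076],[0,0,0]],
    [[0.26,0,0.076],[0,0,0]],
    [[0.26,0,0.076],[0,0,0]],
    [[0.26,0,0.076],[0,0,0]],
    [[0.26,0,0.076],[0,0,0]],
    [[0.26,0,0.076],[0,0,0]],
    [[0.26,0,0.076],[0,0,0]],
    [[0.24,0,0.076],[0,0,0]],
    [[0,0,0],[0,0,0]],
    [[0,0,0],[0,0,0]],
  ],
)

```text
time: 7.0
eef_pos: [0.5704, -0.2934, 0.1259]
tcp_rot: [-0.5, 0.501, -0.499, 0.5]
contact_force: [-0.6, 0.3, -0.9]
opening: 0.432
```

Run:
```python
from h import *
s=get_state();print(s['time'],s['eef_pos'],s['opening'],s['contact_force'],s['qpos'])
a=read_camera('top')['img'][180:300,380:508];b=read_camera('side')['img'][270:470,310:480]
cv2.imwrite('pics/e1b.png',np.hstack([cv2.resize(a,(400,375)),cv2.resize(b,(400,470))[:375]]))
```

```text
7.0 [ 0.5704 -0.2934  0.1259] 0.4323883151559353 [-0.6241  0.295  -0.9447] [-0.6331  0.333   1.7484  0.0003  1.0635 -0.6322]
```

View pics/e1b.png

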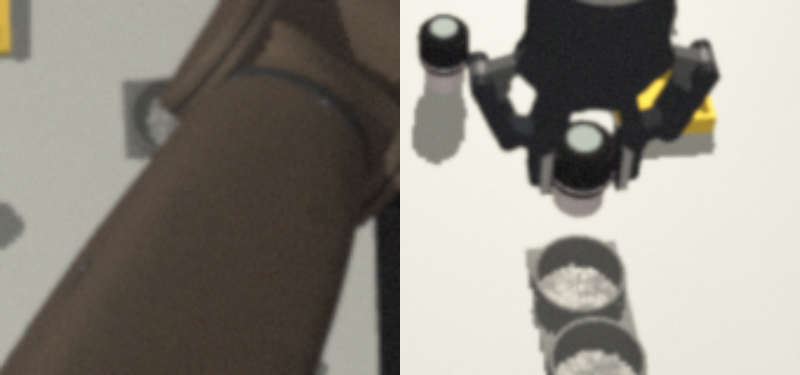

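The eyepiece is held upright over the first well (side view). I'll lower it.

Emit:
send_rows(
  plan=[
    [[0,0.18,0.01],[0,0,0]],
    [[0,0.18,0],[0,0,0]],
    [[0,0.15,0],[0,0,0]],
    [[0,0.12,0],[0,0,0]],
    [[0,0.07,0],[0,0,0]],
    [[0,0.03,0],[0,0,0]],
    [[0,0,0],[0,0,0]],
    [[0,0,0],[0,0,0]],
  ],
)

```text
time: 7.9
eef_pos: [0.5732, -0.294, 0.0411]
tcp_rot: [0.5, -0.499, 0.501, -0.5]
contact_force: [-0.2, 0.8, -0.9]
opening: 0.432
```

Emit:
send_rows(
  plan=[
    [[0,0.02,0],[0,0,0]],
    [[0,0,0],[0,0,0]],
    [[0,0,0],[0,0,0]],
  ],
)

```text
time: 8.2
eef_pos: [0.5727, -0.2937, 0.038]
tcp_rot: [0.5, -0.5, 0.5, -0.5]
contact_force: [-0.3, 0.4, -0.7]
opening: 0.433
```

Emit:
send_rows(
  plan=[
    [[0,0.01,0],[0,0,0]],
    [[0,0,0],[0,0,0]],
    [[0,0,0],[0,0,0]],
  ],
)

```text
time: 8.5
eef_pos: [0.5728, -0.2938, 0.0368]
tcp_rot: [0.5, -0.5, 0.5, -0.5]
contact_force: [1.0, -0.6, 0.3]
opening: 0.435
```

Emit:
send_rows(
  plan=[
    [[0,0.01,0],[0,0,0]],
    [[0,0,0],[0,0,0]],
    [[0,0,0],[0,0,0]],
  ],
)

```text
time: 8.8
eef_pos: [0.5728, -0.2939, 0.0368]
tcp_rot: [0.5, -0.5, 0.5, -0.5]
contact_force: [-1.2, 0.5, 5.7]
opening: 0.436
```

Emit:
send_rows(
  plan=[
    [[0,0.01,0],[0,0,0]],
    [[0,0,0],[0,0,0]],
    [[0,0,0],[0,0,0]],
  ],
)

```text
time: 9.1
eef_pos: [0.5729, -0.2939, 0.0368]
tcp_rot: [0.5, -0.5, 0.5, -0.5]
contact_force: [-4.5, 2.6, 10.3]
opening: 0.436
```

Contact force shows it is down, so I'll release and rise.

Emit:
send_rows(
  plan=[
    [[0,-0.01,0],[0,0,0]],
    [[0,0,0],[0,0,0]],
    [[0,0,0],[0,0,0]],
    [[0,0,0],[0,0,0]],
    [[0,0,0],[0,0,0]],
    [[0,0,0],[0,0,0]],
  ],
  gripper=0.3,
)

```text
time: 9.7
eef_pos: [0.5725, -0.2935, 0.035]
tcp_rot: [-0.5, 0.5, -0.5, 0.5]
contact_force: [-1.2, 0.1, -0.3]
opening: 0.702
```

Emit:
send_rows(
  plan=[
    [[0,-0.05,0],[0,0,0]],
    [[0,-0.15,0],[0,0,0]],
    [[0,-0.2,0],[0,0,0]],
    [[0,-0.2,0],[0,0,0]],
    [[0,-0.15,0],[0,0,0]],
    [[0,0,0],[0,0,0]],
  ],
)

```text
time: 10.3
eef_pos: [0.5749, -0.2952, 0.131]
tcp_rot: [0.5, -0.497, 0.503, -0.501]
contact_force: [0.9, -0.1, 0.8]
opening: 0.702
```

Run:
```python
from h import *
s=get_state();print(s['time'],s['eef_pos'],s['opening'])
print(shift([.5007,-.1025,.12]))
d=read_camera('side');cv2.imwrite('pics/e1c.png',cv2.resize(d['img'][250:470,310:480],None,fx=2.5,fy=2.5))
```

```text
10.3 [ 0.5749 -0.2952  0.131 ] 0.7018161368000069
[-1.6065  0.0782 -0.6186]
```

View pics/e1c.png

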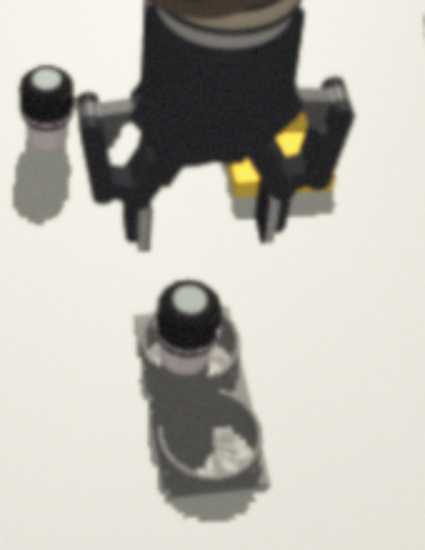

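Eyepiece 1 stands upright in the first well. Next is eyepiece 2.

Emit:
send_rows(
  plan=[
    [[-0.23,0,-0.088],[0,0,0]],
    [[-0.23,0,-0.088],[0,0,0]],
    [[-0.23,0,-0.088],[0,0,0]],
    [[-0.23,0,-0.088],[0,0,0]],
    [[-0.23,0,-0.088],[0,0,0]],
    [[-0.23,0,-0.088],[0,0,0]],
    [[-0.22,0.05,-0.08],[0,0,0]],
    [[0,0,0],[0,0,0]],
    [[0,0,0],[0,0,0]],
    [[0,0,0],[0,0,0]],
  ],
  gripper=0,
)

```text
time: 11.35
eef_pos: [0.5, -0.1023, 0.1194]
tcp_rot: [0.5, -0.5, 0.5, -0.5]
contact_force: [0.0, -1.1, 0.5]
opening: 1.001
```

Above eyepiece 2; down 87 mm (0.73 units), then grip.

Emit:
send_rows(
  plan=[
    [[0,0.16,0.01],[0,0,0]],
    [[0,0.16,0],[0,0,0]],
    [[0,0.16,0],[0,0,0]],
    [[0,0.14,0],[0,0,0]],
    [[0,0.1,0],[0,0,0]],
    [[0,0,0],[0,0,0]],
    [[0,0,0],[0,0,0]],
  ],
)

```text
time: 12.05
eef_pos: [0.5012, -0.1022, 0.0332]
tcp_rot: [0.5, -0.5, 0.5, -0.5]
contact_force: [-0.3, 0.5, -0.0]
opening: 0.997
```

Emit:
send_rows(
  plan=[
    [[0,0,0],[0,0,0]],
    [[0,0,0],[0,0,0]],
    [[0,0,0],[0,0,0]],
    [[0,0,0],[0,0,0]],
    [[0,0,0],[0,0,0]],
    [[0,0,0],[0,0,0]],
    [[0,0,0],[0,0,0]],
    [[0,0,0],[0,0,0]],
    [[0,0,0],[0,0,0]],
  ],
  gripper=1,
)

```text
time: 12.95
eef_pos: [0.5015, -0.1018, 0.0338]
tcp_rot: [0.5, -0.499, 0.5, -0.5]
contact_force: [-0.5, 0.2, 4.7]
opening: 0.43
```

Emit:
send_rows(
  plan=[
    [[0,-0.1,0],[0,0,0]],
    [[0,-0.15,0],[0,0,0]],
    [[0,-0.2,0],[0,0,0]],
    [[0,-0.2,0],[0,0,0]],
    [[0,-0.15,0],[0,0,0]],
    [[0,0,0],[0,0,0]],
    [[0,0,0],[0,0,0]],
  ],
)

```text
time: 13.65
eef_pos: [0.5004, -0.1014, 0.1286]
tcp_rot: [0.5, -0.5, 0.5, -0.5]
contact_force: [-0.2, -0.2, -0.6]
opening: 0.434
```

Emit:
send_rows(
  plan=[
    [[0.237,0,0.068],[0,0,0]],
    [[0.237,0,0.068],[0,0,0]],
    [[0.237,0,0.068],[0,0,0]],
    [[0.237,0,0.068],[0,0,0]],
    [[0.237,0,0.068],[0,0,0]],
    [[0.237,0,0.068],[0,0,0]],
    [[0.237,0,0.068],[0,0,0]],
    [[0.237,0,0.068],[0,0,0]],
    [[0.237,0,0.068],[0,0,0]],
    [[0,0,0],[0,0,0]],
    [[0,0,0],[0,0,0]],
  ],
)

```text
time: 14.75
eef_pos: [0.5732, -0.3571, 0.1264]
tcp_rot: [-0.5, 0.502, -0.499, 0.5]
contact_force: [-0.2, 0.3, -0.5]
opening: 0.428
```

Emit:
send_rows(
  plan=[
    [[0,0.18,0],[0,0,0]],
    [[0,0.18,0],[0,0,0]],
    [[0,0.15,0],[0,0,0]],
    [[0,0.12,0],[0,0,0]],
    [[0,0.07,0],[0,0,0]],
    [[0,0.03,0],[0,0,0]],
    [[0,0,0],[0,0,0]],
    [[0,0,0],[0,0,0]],
  ],
)

```text
time: 15.55
eef_pos: [0.5748, -0.3581, 0.0423]
tcp_rot: [0.5, -0.499, 0.501, -0.5]
contact_force: [0.6, 0.1, -0.2]
opening: 0.431
```

Emit:
send_rows(
  plan=[
    [[0,0.02,0],[0,0,0]],
    [[0,0.01,0],[0,0,0]],
    [[0,0,0],[0,0,0]],
    [[0,0,0],[0,0,0]],
  ],
)

```text
time: 15.95
eef_pos: [0.5743, -0.3576, 0.0379]
tcp_rot: [0.5, -0.5, 0.5, -0.5]
contact_force: [0.3, -0.0, -0.0]
opening: 0.427
```

Emit:
send_rows(
  plan=[
    [[0,0.01,0],[0,0,0]],
    [[0,0,0],[0,0,0]],
    [[0,0,0],[0,0,0]],
  ],
)

```text
time: 16.25
eef_pos: [0.5744, -0.3577, 0.0379]
tcp_rot: [0.5, -0.5, 0.5, -0.5]
contact_force: [-1.7, 1.7, 5.9]
opening: 0.431
```

Emit:
send_rows(
  plan=[
    [[0,-0.01,0],[0,0,0]],
    [[0,0,0],[0,0,0]],
    [[0,0,0],[0,0,0]],
    [[0,0,0],[0,0,0]],
    [[0,0,0],[0,0,0]],
    [[0,0,0],[0,0,0]],
  ],
  gripper=0.3,
)

```text
time: 16.85
eef_pos: [0.5742, -0.3575, 0.0376]
tcp_rot: [-0.5, 0.5, -0.5, 0.5]
contact_force: [0.1, -0.7, -0.5]
opening: 0.701
```

Emit:
send_rows(
  plan=[
    [[0,-0.05,0],[0,0,0]],
    [[0,-0.15,0],[0,0,0]],
    [[0,-0.2,0],[0,0,0]],
    [[0,-0.2,0],[0,0,0]],
    [[0,-0.15,0],[0,0,0]],
    [[0,0,0],[0,0,0]],
  ],
)

```text
time: 17.45
eef_pos: [0.5763, -0.3592, 0.1332]
tcp_rot: [0.5, -0.497, 0.503, -0.5]
contact_force: [1.2, 0.6, 0.6]
opening: 0.696
```

Emit:
send_rows(
  plan=[
    [[-0.026,0,-0.248],[0,0,0]],
    [[-0.026,0,-0.248],[0,0,0]],
    [[-0.026,0,-0.248],[0,0,0]],
    [[-0.026,0,-0.248],[0,0,0]],
    [[-0.026,0,-0.248],[0,0,0]],
    [[-0.026,0,-0.248],[0,0,0]],
    [[0,0,0],[0,0.0226,0]],
    [[0,0,0],[0,0.0226,0]],
    [[0,0,0],[0,0.0226,0]],
    [[0,0,0],[0,0.0226,0]],
    [[0,0,0],[0,0,0]],
    [[0,0,0],[0,0,0]],
  ],
  gripper=0,
)

```text
time: 18.65
eef_pos: [0.3954, -0.3385, 0.1271]
tcp_rot: [-0.341, 0.62, -0.619, 0.341]
contact_force: [-0.8, -0.3, -0.5]
opening: 1.001
```

Run:
```python
from h import *
s=get_state();print(s['time'],s['eef_pos'],s['opening'],R.from_quat(s['tcp_rot']).as_matrix(),s['qpos'])
print(shift([.395,-.340,.03]))
d=read_camera('side');cv2.imwrite('pics/q.png',cv2.resize(d['img'][300:480,200:440],None,fx=3,fy=3))
```

```text
18.65 [ 0.3954 -0.3385  0.1271] 1.0007620514563067 [[-0.5354 -0.0007  0.8446]
 [-0.8446  0.0009 -0.5354]
 [-0.0004 -1.     -0.0011]] [-0.9031  0.0799  2.0465 -0.      1.0164 -0.3381]
[0.0127 0.8094 0.0048]
```

View pics/q.png

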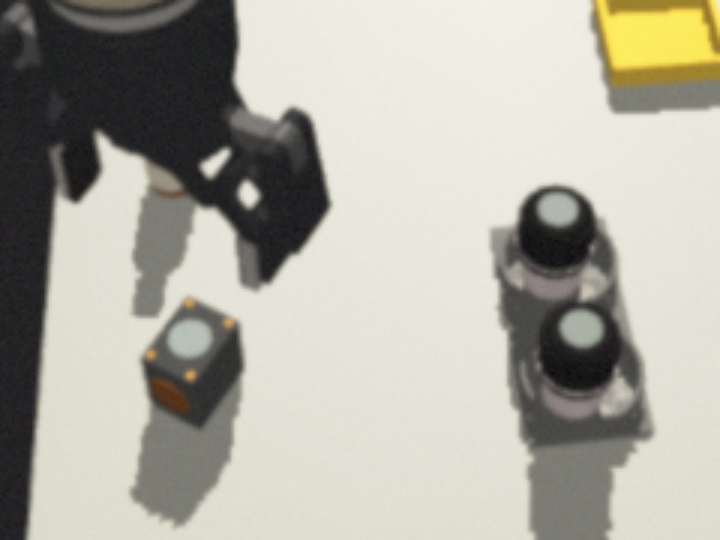

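Both eyepieces are standing in their wells. The cube is below the jaws and its short axis lines up with the jaw direction. I'll grip it.

Emit:
send_rows(
  plan=[
    [[0.01,0.16,0],[0,0,0]],
    [[0,0.18,0],[0,0,0]],
    [[0,0.18,0],[0,0,0]],
    [[0,0.16,0],[0,0,0]],
    [[0,0.12,0],[0,0,0]],
    [[0,0,0],[0,0,0]],
    [[0,0,0],[0,0,0]],
  ],
)

```text
time: 19.4
eef_pos: [0.3952, -0.34, 0.0319]
tcp_rot: [0.34, -0.62, 0.62, -0.34]
contact_force: [0.3, 0.3, 0.1]
opening: 1.001
```

Emit:
send_rows(
  plan=[
    [[0,0,0],[0,0,0]],
    [[0,0,0],[0,0,0]],
    [[0,0,0],[0,0,0]],
    [[0,0,0],[0,0,0]],
    [[0,0,0],[0,0,0]],
    [[0,0,0],[0,0,0]],
    [[0,0,0],[0,0,0]],
    [[0,0,0],[0,0,0]],
    [[0,0,0],[0,0,0]],
    [[0,0,0],[0,0,0]],
  ],
  gripper=1,
)

```text
time: 20.4
eef_pos: [0.3954, -0.3403, 0.0324]
tcp_rot: [0.34, -0.62, 0.62, -0.34]
contact_force: [0.1, 0.0, 5.1]
opening: 0.346
```

Emit:
send_rows(
  plan=[
    [[0,-0.1,0],[0,0,0]],
    [[0,-0.15,0],[0,0,0]],
    [[0,-0.2,0],[0,0,0]],
    [[0,-0.2,0],[0,0,0]],
    [[0,-0.15,0],[0,0,0]],
    [[0,0,0],[0,-0.0226,0]],
    [[0,0,0],[0,-0.0226,0]],
    [[0,0,0],[0,-0.0226,0]],
    [[0,0,0],[0,-0.0226,0]],
    [[0,0,0],[0,0,0]],
    [[0,0,0],[0,0,0]],
  ],
)

```text
time: 21.5
eef_pos: [0.3948, -0.3395, 0.1275]
tcp_rot: [-0.499, 0.501, -0.5, 0.499]
contact_force: [-0.5, -0.4, -0.7]
opening: 0.341
```

Run:
```python
from h import *
s=get_state();print(s['time'],s['eef_pos'],s['opening'])
print(shift([.651,-.018,.126]))
d=read_camera('side');print(w(d,(263,412.3),.042))
cv2.imwrite('pics/q2.png',np.hstack([cv2.resize(d['img'][310:480,180:330],None,fx=2.5,fy=2.5),cv2.resize(d['img'][230:400,370:520],None,fx=2.5,fy=2.5)]))
```

```text
21.5 [ 0.3948 -0.3395  0.1275] 0.3408684086354258
[-2.6852  0.0133  2.1275]
[ 0.3961 -0.339 ]
```

View pics/q2.png

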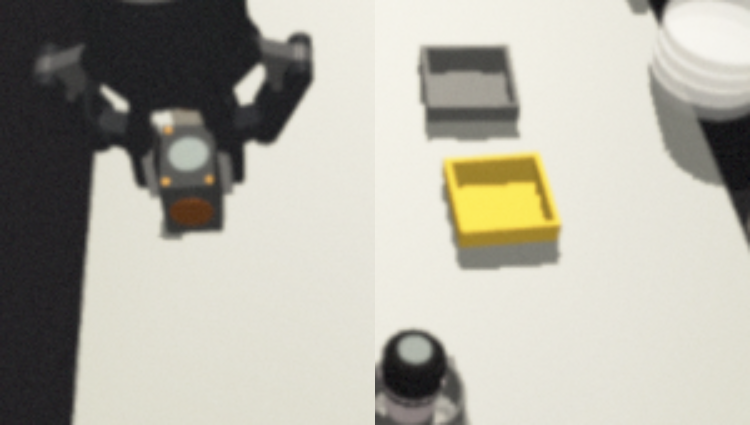

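The cube is squarely held. The grey tray is centred near side-view pixel (407,260), which agrees with the top-view estimate. I'll carry it over.

Emit:
send_rows(
  plan=[
    [[-0.224,0,0.177],[0,0,0]],
    [[-0.224,0,0.177],[0,0,0]],
    [[-0.224,0,0.177],[0,0,0]],
    [[-0.224,0,0.177],[0,0,0]],
    [[-0.224,0,0.177],[0,0,0]],
    [[-0.224,0,0.177],[0,0,0]],
    [[-0.224,0,0.177],[0,0,0]],
    [[-0.224,0,0.177],[0,0,0]],
    [[-0.224,0,0.177],[0,0,0]],
    [[-0.224,0,0.177],[0,0,0]],
    [[-0.224,0,0.177],[0,0,0]],
    [[-0.22,0,0.177],[0,0,0]],
  ],
)

```text
time: 22.75
eef_pos: [0.6505, -0.0164, 0.1275]
tcp_rot: [-0.5, 0.501, -0.5, 0.499]
contact_force: [-0.3, 0.2, -1.3]
opening: 0.342
```

Emit:
send_rows(
  plan=[
    [[0,0,0],[0,0,0]],
    [[0,0,0],[0,0,0]],
    [[0,0.18,0],[0,0,0]],
    [[0,0.18,0],[0,0,0]],
    [[0,0.15,0],[0,0,0]],
    [[0,0.12,0],[0,0,0]],
    [[0,0.07,0],[0,0,0]],
    [[0,0.03,0],[0,0,0]],
    [[0,0,0],[0,0,0]],
    [[0,0,0],[0,0,0]],
  ],
)

```text
time: 23.75
eef_pos: [0.6506, -0.0179, 0.041]
tcp_rot: [0.5, -0.499, 0.5, -0.5]
contact_force: [-0.8, 1.1, -1.1]
opening: 0.343
```

Run:
```python
from h import *
s=get_state();print(s['time'],s['eef_pos'],s['opening'],s['contact_force'])
d=read_camera('side');print(w(d,(407.2,260.3),.016))
cv2.imwrite('pics/q3.png',cv2.resize(d['img'][190:320,330:480],None,fx=4,fy=4))
```

```text
23.75 [ 0.6506 -0.0179  0.041 ] 0.34340029814232803 [-0.7875  1.0654 -1.0854]
[ 0.6543 -0.0193]
```

View pics/q3.png

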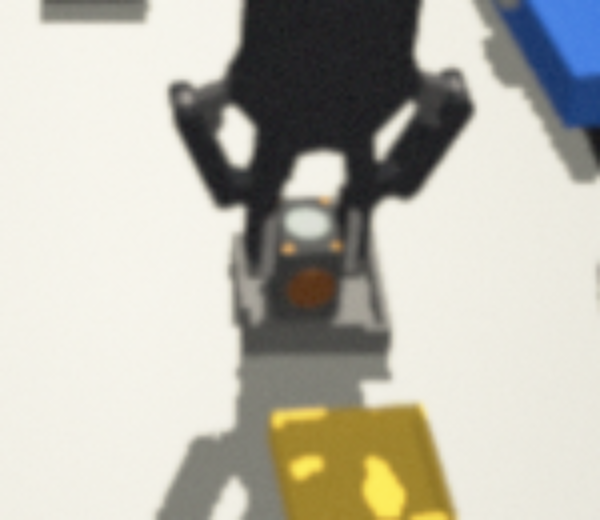

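The cube is inside the grey tray's walls and nearly down.

Emit:
send_rows(
  plan=[
    [[0,0.02,0],[0,0,0]],
    [[0,0.01,0],[0,0,0]],
    [[0,0,0],[0,0,0]],
    [[0,0,0],[0,0,0]],
  ],
)

```text
time: 24.2
eef_pos: [0.6499, -0.0177, 0.0366]
tcp_rot: [0.5, -0.5, 0.5, -0.5]
contact_force: [0.3, -0.6, -0.9]
opening: 0.34
```

Emit:
send_rows(
  plan=[
    [[0,0.01,0],[0,0,0]],
    [[0,0,0],[0,0,0]],
    [[0,0,0],[0,0,0]],
  ],
)

```text
time: 24.5
eef_pos: [0.65, -0.0177, 0.0365]
tcp_rot: [0.5, -0.5, 0.5, -0.5]
contact_force: [-2.9, 0.8, 5.6]
opening: 0.346
```

Emit:
send_rows(
  plan=[
    [[0,-0.01,0],[0,0,0]],
    [[0,0,0],[0,0,0]],
    [[0,0,0],[0,0,0]],
    [[0,0,0],[0,0,0]],
    [[0,0,0],[0,0,0]],
    [[0,0,0],[0,0,0]],
  ],
  gripper=0.45,
)

```text
time: 25.1
eef_pos: [0.6499, -0.0178, 0.0364]
tcp_rot: [0.5, -0.5, 0.5, -0.5]
contact_force: [0.5, -0.7, 0.6]
opening: 0.552
```

Emit:
send_rows(
  plan=[
    [[0,-0.05,0],[0,0,0]],
    [[0,-0.15,0],[0,0,0]],
    [[0,-0.2,0],[0,0,0]],
    [[0,-0.2,0],[0,0,0]],
    [[0,-0.15,0],[0,0,0]],
    [[0,0,0],[0,0,0]],
  ],
)

```text
time: 25.7
eef_pos: [0.6525, -0.0182, 0.1317]
tcp_rot: [0.498, -0.497, 0.502, -0.502]
contact_force: [0.4, 0.5, -0.1]
opening: 0.552
```

Emit:
send_rows(
  plan=[
    [[-0.047,0,-0.27],[0,0,0]],
    [[-0.047,0,-0.27],[0,0,0]],
    [[-0.047,0,-0.27],[0,0,0]],
    [[-0.047,0,-0.27],[0,0,0]],
    [[-0.047,0,-0.27],[0,0,0]],
    [[-0.047,0,-0.27],[0,0,0]],
    [[0,0,0],[0,0,0]],
    [[0,0,0],[0,0,0]],
    [[0,0,0],[0,0,0]],
  ],
  gripper=0,
)

```text
time: 26.6
eef_pos: [0.4566, 0.0158, 0.1269]
tcp_rot: [0.5, -0.5, 0.5, -0.5]
contact_force: [0.1, -0.0, 0.4]
opening: 0.994
```

Run:
```python
from h import *
s=get_state();print(s['time'],s['eef_pos'],s['opening'])
d=read_camera('side');p=s['eef_pos']
print('objB foot/nose if est. right',px(d,[.456,.016,0]),px(d,[.456,.016,.06]),'A',px(d,[.481,.123,0]),px(d,[.481,.123,.06]),shift([.456,.016,.032]))
cv2.imwrite('pics/o.png',cv2.resize(d['img'][150:300,250:450],None,fx=4,fy=4))
```

```text
26.6 [0.4566 0.0158 0.1269] 0.9940975346563715
objB foot/nose if est. right [299.7805 259.2497] [298.443  235.0901] A [310.5175 223.2033] [309.6748 199.5857] [-0.0023  0.7911 -0.007 ]
```

View pics/o.png

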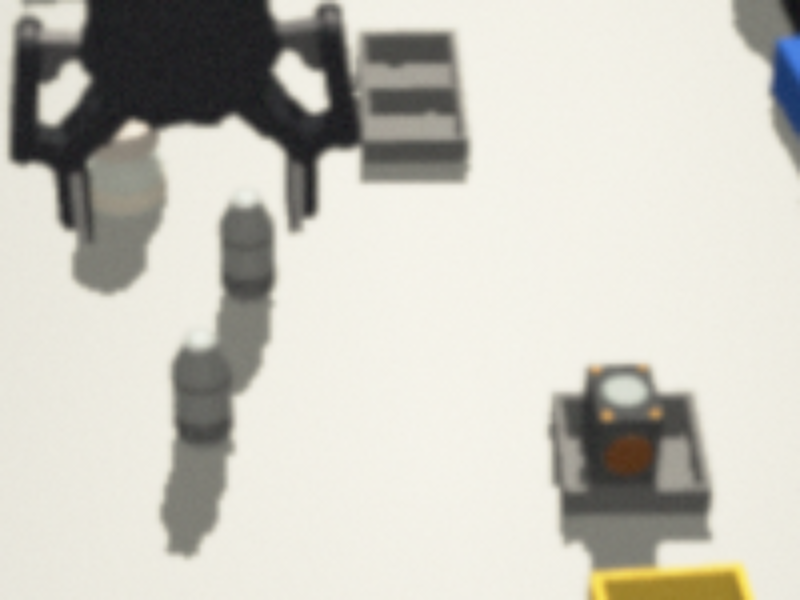

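The cube stands in its tray. Both objective noses appear within about 2 px of prediction, at full-image (300,234) and (311.5,199). I'll grip objective B.

Emit:
send_rows(
  plan=[
    [[0,0.16,0],[0,0,0]],
    [[0,0.18,0],[0,0,0]],
    [[0,0.18,0],[0,0,0]],
    [[0,0.16,0],[0,0,0]],
    [[0,0.11,0],[0,0,0]],
    [[0,0,0],[0,0,0]],
    [[0,0,0],[0,0,0]],
  ],
)

```text
time: 27.35
eef_pos: [0.4562, 0.0159, 0.0319]
tcp_rot: [-0.5, 0.5, -0.5, 0.5]
contact_force: [-0.2, -0.0, -0.3]
opening: 1.0
```

Emit:
send_rows(
  plan=[
    [[0,0,0],[0,0,0]],
    [[0,0,0],[0,0,0]],
    [[0,0,0],[0,0,0]],
    [[0,0,0],[0,0,0]],
    [[0,0,0],[0,0,0]],
    [[0,0,0],[0,0,0]],
    [[0,0,0],[0,0,0]],
    [[0,0,0],[0,0,0]],
    [[0,0,0],[0,0,0]],
    [[0,0,0],[0,0,0]],
  ],
  gripper=1,
)

```text
time: 28.35
eef_pos: [0.456, 0.016, 0.0324]
tcp_rot: [0.5, -0.5, 0.5, -0.5]
contact_force: [-0.8, 0.3, 5.8]
opening: 0.313
```

Emit:
send_rows(
  plan=[
    [[0,-0.1,0],[0,0,0]],
    [[0,-0.15,0],[0,0,0]],
    [[0,-0.2,0],[0,0,0]],
    [[0,-0.2,0],[0,0,0]],
    [[0,-0.15,0],[0,0,0]],
    [[0,0,0],[0,0,0]],
    [[0,0,0],[0,0,0]],
  ],
)

```text
time: 29.05
eef_pos: [0.4551, 0.0161, 0.1275]
tcp_rot: [-0.5, 0.5, -0.5, 0.5]
contact_force: [-0.3, -0.6, -1.5]
opening: 0.311
```

Emit:
send_rows(
  plan=[
    [[-0.25,0,0.128],[0,0,0]],
    [[-0.25,0,0.128],[0,0,0]],
    [[-0.25,0,0.128],[0,0,0]],
    [[-0.25,0,0.128],[0,0,0]],
    [[-0.25,0,0.128],[0,0,0]],
    [[-0.25,0,0.128],[0,0,0]],
    [[-0.25,0,0.128],[0,0,0]],
    [[-0.25,0,0.128],[0,0,0]],
    [[0,0,0],[0,0,0]],
    [[0,0,0],[0,0,0]],
  ],
)

```text
time: 30.05
eef_pos: [0.577, 0.2561, 0.1253]
tcp_rot: [0.502, -0.5, 0.499, -0.499]
contact_force: [-0.8, -0.5, -1.7]
opening: 0.311
```

Run:
```python
from h import *
s=get_state();print(s['time'],s['eef_pos'],s['opening'])
d=read_camera('side')
print(np.array([w(d,p,.016) for p in [(340,158.3),(363.8,158.3),(366.5,185.8),(340.5,185.8)]]),w(d,(352.7,171.6),.016),shift([.5787,.2563,.126]))
cv2.imwrite('pics/o2.png',cv2.resize(d['img'][110:230,270:430],None,fx=4,fy=4))
```

```text
30.05 [0.577  0.2561 0.1253] 0.31052561946982893
[[0.5593 0.3382]
 [0.6146 0.334 ]
 [0.6075 0.2232]
 [0.5512 0.2274]] [0.5832 0.2806] [-0.0072 -0.0038  0.0146]
```

View pics/o2.png

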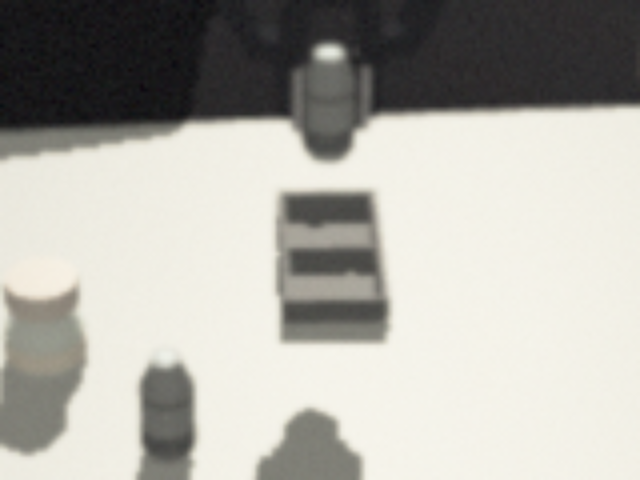

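Objective B is upright over the near bay. Both views agree on the tray to 3 mm. I'll lower it.

Emit:
send_rows(
  plan=[
    [[0.01,0.18,0.02],[0,0,0]],
    [[0,0.18,0],[0,0,0]],
    [[0,0.15,0],[0,0,0]],
    [[0,0.12,0],[0,0,0]],
    [[0,0.07,0],[0,0,0]],
    [[0,0.03,0],[0,0,0]],
    [[0,0,0],[0,0,0]],
    [[0,0,0],[0,0,0]],
    [[0,0,0],[0,0,0]],
  ],
)

```text
time: 31.0
eef_pos: [0.5815, 0.2551, 0.0413]
tcp_rot: [-0.499, 0.5, -0.5, 0.501]
contact_force: [0.5, -0.2, -1.1]
opening: 0.31
```

Emit:
send_rows(
  plan=[
    [[0,0.02,0],[0,0,0]],
    [[0,0,0],[0,0,0]],
    [[0,0,0],[0,0,0]],
  ],
)

```text
time: 31.3
eef_pos: [0.5807, 0.2549, 0.0378]
tcp_rot: [-0.5, 0.5, -0.5, 0.5]
contact_force: [-0.4, -0.5, -2.2]
opening: 0.31
```

Emit:
send_rows(
  plan=[
    [[0,0.01,0],[0,0,0]],
    [[0,0,0],[0,0,0]],
    [[0,0,0],[0,0,0]],
  ],
)

```text
time: 31.6
eef_pos: [0.5808, 0.2549, 0.0365]
tcp_rot: [-0.5, 0.5, -0.5, 0.5]
contact_force: [0.5, -0.4, -1.5]
opening: 0.314
```

Emit:
send_rows(
  plan=[
    [[0,0.01,0],[0,0,0]],
    [[0,0,0],[0,0,0]],
    [[0,0,0],[0,0,0]],
  ],
)

```text
time: 31.9
eef_pos: [0.5809, 0.255, 0.0364]
tcp_rot: [0.5, -0.5, 0.5, -0.5]
contact_force: [-2.7, -0.8, 6.3]
opening: 0.312
```

It's on the floor of the bay. I'll release, rise and go to objective A.

Emit:
send_rows(
  plan=[
    [[0,-0.01,0],[0,0,0]],
    [[0,0,0],[0,0,0]],
    [[0,0,0],[0,0,0]],
    [[0,0,0],[0,0,0]],
    [[0,0,0],[0,0,0]],
    [[0,0,0],[0,0,0]],
  ],
  gripper=0.45,
)

```text
time: 32.5
eef_pos: [0.5807, 0.2549, 0.0364]
tcp_rot: [0.5, -0.5, 0.5, -0.5]
contact_force: [0.3, -0.4, 0.0]
opening: 0.553
```

Emit:
send_rows(
  plan=[
    [[0,-0.05,0],[0,0,0]],
    [[0,-0.15,0],[0,0,0]],
    [[0,-0.2,0],[0,0,0]],
    [[0,-0.2,0],[0,0,0]],
    [[0,-0.15,0],[0,0,0]],
    [[0,0,0],[0,0,0]],
  ],
)

```text
time: 33.1
eef_pos: [0.5835, 0.2557, 0.1321]
tcp_rot: [-0.497, 0.498, -0.502, 0.503]
contact_force: [0.0, -0.5, 0.4]
opening: 0.557
```

Emit:
send_rows(
  plan=[
    [[0.221,0,-0.165],[0,0,0]],
    [[0.221,0,-0.165],[0,0,0]],
    [[0.221,0,-0.165],[0,0,0]],
    [[0.221,0,-0.165],[0,0,0]],
    [[0.221,0,-0.165],[0,0,0]],
    [[0,0,0],[0,0,0]],
    [[0,0,0],[0,0,0]],
    [[0,0,0],[0,0,0]],
  ],
  gripper=0,
)

```text
time: 33.9
eef_pos: [0.4824, 0.1226, 0.1268]
tcp_rot: [-0.5, 0.5, -0.5, 0.5]
contact_force: [0.9, 0.5, -0.2]
opening: 1.0
```

Emit:
send_rows(
  plan=[
    [[0,0.16,0],[0,0,0]],
    [[0,0.18,0],[0,0,0]],
    [[0,0.18,0],[0,0,0]],
    [[0,0.16,0],[0,0,0]],
    [[0,0.11,0],[0,0,0]],
    [[0,0,0],[0,0,0]],
    [[0,0,0],[0,0,0]],
  ],
)

```text
time: 34.6
eef_pos: [0.4823, 0.1226, 0.0319]
tcp_rot: [-0.5, 0.5, -0.5, 0.5]
contact_force: [-0.7, 0.9, -0.0]
opening: 1.005
```

Emit:
send_rows(
  plan=[
    [[0,0,0],[0,0,0]],
    [[0,0,0],[0,0,0]],
    [[0,0,0],[0,0,0]],
    [[0,0,0],[0,0,0]],
    [[0,0,0],[0,0,0]],
    [[0,0,0],[0,0,0]],
    [[0,0,0],[0,0,0]],
    [[0,0,0],[0,0,0]],
    [[0,0,0],[0,0,0]],
    [[0,0,0],[0,0,0]],
  ],
  gripper=1,
)

```text
time: 35.6
eef_pos: [0.4823, 0.1223, 0.0324]
tcp_rot: [-0.5, 0.5, -0.5, 0.5]
contact_force: [-1.0, -1.1, 6.1]
opening: 0.312
```

Emit:
send_rows(
  plan=[
    [[0,-0.1,0],[0,0,0]],
    [[0,-0.15,0],[0,0,0]],
    [[0,-0.2,0],[0,0,0]],
    [[0,-0.2,0],[0,0,0]],
    [[0,-0.15,0],[0,0,0]],
    [[0,0,0],[0,0,0]],
    [[0,0,0],[0,0,0]],
  ],
)

```text
time: 36.3
eef_pos: [0.4813, 0.1223, 0.1273]
tcp_rot: [0.5, -0.5, 0.5, -0.5]
contact_force: [-0.6, -0.8, -2.1]
opening: 0.313
```

Emit:
send_rows(
  plan=[
    [[-0.26,0,0.141],[0,0,0]],
    [[-0.26,0,0.141],[0,0,0]],
    [[-0.26,0,0.141],[0,0,0]],
    [[-0.26,0,0.141],[0,0,0]],
    [[-0.26,0,0.141],[0,0,0]],
    [[-0.26,0,0.141],[0,0,0]],
    [[0,0,0],[0,0,0]],
    [[0,0,0],[0,0,0]],
    [[0,0,0],[0,0,0]],
  ],
)

```text
time: 37.2
eef_pos: [0.582, 0.3085, 0.1258]
tcp_rot: [0.501, -0.501, 0.5, -0.499]
contact_force: [0.1, -0.6, -2.2]
opening: 0.31
```

Emit:
send_rows(
  plan=[
    [[0,0.18,0],[0,0,0]],
    [[0,0.18,0],[0,0,0]],
    [[0,0.15,0],[0,0,0]],
    [[0,0.12,0],[0,0,0]],
    [[0,0.07,0],[0,0,0]],
    [[0,0.03,0],[0,0,0]],
    [[0,0.02,0],[0,0,0]],
    [[0,0,0],[0,0,0]],
    [[0,0,0],[0,0,0]],
  ],
)

```text
time: 38.1
eef_pos: [0.5839, 0.3098, 0.0386]
tcp_rot: [-0.5, 0.5, -0.5, 0.501]
contact_force: [-0.3, 0.3, -2.5]
opening: 0.311
```

Emit:
send_rows(
  plan=[
    [[0,0.01,0],[0,0,0]],
    [[0,0,0],[0,0,0]],
    [[0,0,0],[0,0,0]],
  ],
)

```text
time: 38.4
eef_pos: [0.5833, 0.3095, 0.0367]
tcp_rot: [-0.5, 0.5, -0.5, 0.5]
contact_force: [0.2, -0.1, -1.8]
opening: 0.312
```

Emit:
send_rows(
  plan=[
    [[0,0.01,0],[0,0,0]],
    [[0,0,0],[0,0,0]],
    [[0,0,0],[0,0,0]],
  ],
)

```text
time: 38.7
eef_pos: [0.5835, 0.3097, 0.0365]
tcp_rot: [-0.5, 0.5, -0.5, 0.5]
contact_force: [-3.2, -1.2, 5.7]
opening: 0.317
```

Contact, so I'll release and rise. Then I'll move the arm aside to check all the trays.

Emit:
send_rows(
  plan=[
    [[0,-0.01,0],[0,0,0]],
    [[0,0,0],[0,0,0]],
    [[0,0,0],[0,0,0]],
    [[0,0,0],[0,0,0]],
    [[0,0,0],[0,0,0]],
    [[0,0,0],[0,0,0]],
  ],
  gripper=0.45,
)

```text
time: 39.3
eef_pos: [0.5832, 0.3095, 0.0364]
tcp_rot: [0.5, -0.5, 0.5, -0.5]
contact_force: [-0.8, -0.2, 0.5]
opening: 0.55
```

Emit:
send_rows(
  plan=[
    [[0,-0.05,0],[0,0,0]],
    [[0,-0.15,0],[0,0,0]],
    [[0,-0.2,0],[0,0,0]],
    [[0,-0.2,0],[0,0,0]],
    [[0,-0.2,0],[0,0,0]],
    [[0,-0.2,0],[0,0,0]],
    [[0,-0.2,0],[0,0,0]],
    [[0,-0.2,0],[0,0,0]],
    [[0,0,0],[0,0,0]],
  ],
)

```text
time: 40.2
eef_pos: [0.5858, 0.3105, 0.2115]
tcp_rot: [-0.497, 0.498, -0.502, 0.504]
contact_force: [0.5, -0.0, 2.0]
opening: 0.55
```

Emit:
send_rows(
  plan=[
    [[-0.25,0,-0.2],[0,0,0]],
    [[-0.25,0,-0.2],[0,0,0]],
    [[-0.25,0,-0.2],[0,0,0]],
    [[-0.25,0,-0.2],[0,0,0]],
    [[-0.25,0,-0.2],[0,0,0]],
    [[-0.25,0,-0.2],[0,0,0]],
    [[-0.25,0,-0.2],[0,0,0]],
    [[-0.25,0,-0.2],[0,0,0]],
    [[-0.25,0,-0.2],[0,0,0]],
    [[-0.25,0,-0.2],[0,0,0]],
    [[0,0,0],[0,0,0]],
    [[0,0,0],[0,0,0]],
  ],
)

```text
time: 41.4
eef_pos: [0.3423, 0.6095, 0.2036]
tcp_rot: [0.501, -0.499, 0.5, -0.5]
contact_force: [0.2, -0.7, -0.3]
opening: 0.55
```

Run:
```python
from h import *
s=get_state();print(s['time'],s['eef_pos'],s['opening'])
t=read_camera('top')['img'];d=read_camera('side')['img']
cv2.imwrite('pics/f1.png',cv2.convertScaleAbs(np.vstack([cv2.resize(t[160:310,145:345],None,fx=2,fy=2),cv2.resize(t[160:310,290:490],None,fx=2,fy=2)]),alpha=1.4,beta=10))
cv2.imwrite('pics/f2.png',cv2.resize(d[120:470,200:460],None,fx=1.7,fy=1.7))
```

```text
41.4 [0.3423 0.6095 0.2036] 0.5504706886625035
```

View pics/f1.png

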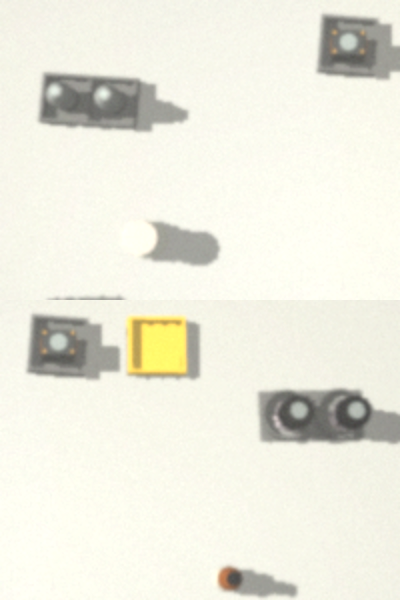

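View pics/f2.png

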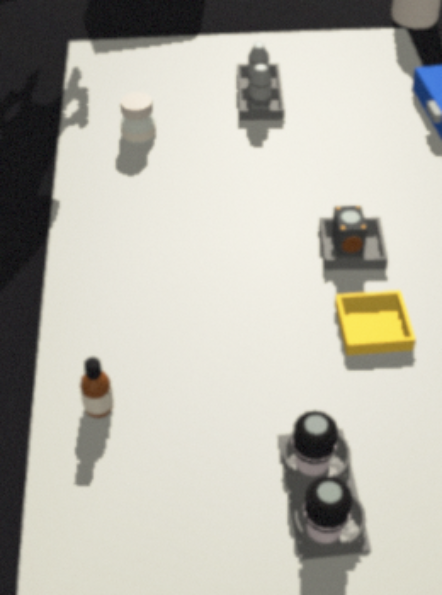

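All five stand in their bays. The jar and bottle are where they started (215,279 and 405,299). One numeric check before handing in.

Run:
```python
from h import *
t=read_camera('top');d=read_camera('side')
for n,uv,z in [('E1',(439,215.5),.056),('E2',(468.5,215),.056),('O far',(172,206.5),.064),('O near',(198,208.5),.064),('cube',(319,180.5),.046)]: print(n,w(t,uv,z))
for n,uv,z in [('E1',(200+316/1.7,120+425/1.7),.056),('E2',(200+329/1.7,120+491/1.7),.056),('cube',(200+350/1.7,120+217/1.7),.046)]: print('side',n,w(d,uv,z))
print('trays: wells (.573,-.293) (.574,-.357); bays (.583,.309) (.580,.255); cube (.652,-.018)')
```

```text
E1 [ 0.5707 -0.2912]
E2 [ 0.5732 -0.3592]
O far [0.5788 0.3115]
O near [0.5752 0.253 ]
cube [ 0.649  -0.0175]
side E1 [ 0.5732 -0.2897]
side E2 [ 0.5746 -0.3549]
side cube [ 0.6496 -0.0175]
trays: wells (.573,-.293) (.574,-.357); bays (.583,.309) (.580,.255); cube (.652,-.018)
```

```bash
python3 -c "
from plant import *
print(sign_off(),get_state()['time'])"
```

```text
the job is handed in; nothing more can be done
the job is handed in; nothing more can be done
```

I placed all five optics and handed the job in at about 41.5 s of robot time. The sign-off reported no verdict.

- **Placing:** the two eyepieces are in the round wells, the filter cube is in the grey single tray, and the two objectives are in the two square bays. I lowered each one until the wrist force showed contact with the floor (about 6–10 N), then released it.
- **Position:** in the last pictures all five looked upright. Measured positions came out within about 5 mm of the bay centres, against limits of 16 and 17 mm.
- **Bystanders:** the bottle and jar looked unmoved when I compared the pictures by eye. I did not measure them again.
- **Robot:** the arm was parked clear of everything.
- **Disagreements:** the two cameras differed by about 3–4 mm on the bay tray and the eyepieces. One early side-camera reading of the cube tray was about 20 mm off because I had picked its back rim; read again, it agreed with the top camera to about 3 mm.
- **Weakest check:** the objectives' final positions rest on the top camera alone, read from bright spots on their noses. The gripper position at release put both objectives within 1 mm of the targets.

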